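# Stand the fallen bookend back up against the lab manuals

### The job

The L-shaped wooden bookend has been knocked over and lies on its tall panel, with its foot sticking up in the air. Without picking it up or lifting it off the bench, push its foot over with your fingertips so that it stands upright on the foot again, then push it along the bench until the panel is flush against the end of the row of manuals, roughly centred on the cover. Leave the glass dish, the eyepiece and the dropper bottle where they are.

Things in the scene. Friction and masses are not known exactly. Their poses are not given: they have to be found in the camera images.
- bookend: Loose L of brown wood, 0.34-0.59 kg: panel 140 mm and foot 120 mm long, measured from the outer heel corner; both 18 mm thick, 110 mm wide. Origin: middle of the outer heel edge. Own x: along that edge; +y: heel to panel end (panel fills z 0-18 mm); +z: heel to foot end (foot fills y 0-18 mm). At the start z is up and y points roughly to the manuals; standing, y is up and z points away from them.
- foot_end (a point): Middle of the foot's end edge (18 mm thick, 110 mm wide), 120 mm from the heel, halfway through the thickness; 120 mm up at the start. Pushing the foot's inner face (over the panel) high up, away from the manuals, rolls the L about its heel; past about 47 degrees it goes over by itself. Standing, it slides at about 2 to 8 N when this end edge is pushed low.
- panel_end (a point): Middle of the panel's end edge, 140 mm from the heel, halfway through its 18 mm thickness. At the start it is 9 mm above the bench and about 40 to 115 mm short of the manuals; standing, it is the top of the bookend, 140 mm up. The panel's outer face (the bookend's z = 0), now on the bench, is the one that goes against the manuals.
- manuals: Fixed row of five upright lab manuals, 160-170 mm deep, 210-225 mm high, ended by a dark wooden block at the other end. Origin: at bench height, middle of the exposed end cover, a flat upright face 170 mm wide (own x) and 225 mm high. Own +y runs from this face into the row (198 mm long with the block); the bookend comes from the -y side; z up.
- dish: Closed flat glass dish, 64 mm across, 16 mm high, loose; origin at the centre of its underside. A bystander on the robot's side of the bookend.
- eyepiece: Black microscope eyepiece standing upright, 32 mm across, 44 mm high, loose; origin at the centre of its underside. A bystander on the far side of the bookend, nearer to the manuals.
- dropper: Small amber dropper bottle standing upright, 28 mm across, 58 mm high, loose; origin at the centre of its underside. A bystander on the far side of the bookend, farther from the manuals.

How it is judged:
By the outcome, as a careful person would: the job done as asked, in the order asked, and still so for the second after the job is handed in, with the robot touching nothing.
It also fails if it takes over 58 s, if anything falls off the work surface, if the arm or the gripper's body presses on something with over 40 N, if the wrist force passes 120 N, or if a joint passes its speed limit or range.

### The arm

A 6-joint arm with a two-finger parallel gripper is mounted at the origin on the work surface. World frame = base frame: x ahead of the robot, y to its left, z up, the work surface at z = 0. Lengths are in mm, angles in rad, forces in N, time in s.
With the tool pointing down it reaches from about 400 to 825 mm from the base axis. Payload 7 kg.
Tool frame: the origin (TCP) lies at the very end of the fingers, on their centre line; the grasp point (between the pads) lies 19 mm behind it; z points along the fingers, y is the line along which they close (so a half turn about z gives the same grasp; the last joint's range is limited). The gripper opens to 88 mm and grips with 3 to 60 N. Pads are 19 mm wide; open, the fingers measure 130 mm over their backs; the gripper's body (78 mm by 193 mm) begins 47 mm behind the grasp point.
Start: joints at [1.491, 0.359, 0.012, 0, -1.224, -0.288], TCP at [242.712, 629.83, 226.561] pointing down, gripper open.
Joint ranges: [-3.07, 3.07], [-1.43, 2.12], [-1.02, 1.25], [-3.03, 1.67], [-3.05, -0], [-3.03, 3.03]. Speed limits (rad/s): [2.39, 2.39, 3.01, 3.14, 3.14, 3.14].

### API

Orientations are given as a unit quaternion [x, y, z, w].
In Python, from plant import bot gives the robot as it stands. Calls block until the motion is done:
- bot.move_ptp(position, orientation): joint-space move of the TCP to a pose.
- bot.line_to(position, velocity=150, ori=None): straight line of the TCP; ori=None keeps the orientation; velocity is the mean speed in mm/s.
- bot.move_joints(angles): joint-space move.
- bot.move_gripper(opening, force=None): finger opening in mm; force is the grip in N (None keeps the last); returns when the fingers have stopped.
- bot.pause(seconds).
- bot.solve_ik(position, orientation): joint angles nearest the present ones, or None.
- bot.read_state(): the state.
- bot.camera(name): name is "side" or "top" or "wrist"; returns the picture (480x640x3 uint8, red, green, blue); there is no depth.
- bot.get_calibration(name): a dict with "fx", "fy", "cx", "cy" (pixels), "distortion" ([k1, k2, p1, p2, k3] as OpenCV has them; the pictures are not rectified), "view" (4x4, takes a point from world to camera coordinates); the wrist camera has in their place "T_tool_cam" (4x4, takes a point from camera to tool coordinates, whose origin is the TCP and whose axes are the flange's). Camera axes: x right, y up, looking along -z (the intrinsics and any distortion apply to the point x, -y, -z); pixel columns grow to the right and rows downward; lengths in mm; the calibration is good to about 2 mm. A picture is of the moment at which its call begins: read the wrist's pose just before it. get_calibration takes no time and is no camera call.
A pose or a line that the arm cannot do raises bot.Unreachable and nothing moves.
- bot.close_job(): hands the job in; it is judged then, once.
The state is a dict: "t": time; "joint_pos": joint angles; "qvel": joint speeds; "tau": joint torques, N m; "tcp_pos": TCP position; "eef_rot": TCP orientation; "contact_force": force on the tool from outside, world axes, zero at the start; "moment": the same for the moment, N m; "width": finger opening in mm; "finger_force": force on a finger pad.
Only numpy, scipy, OpenCV 4.12 (cv2) and the standard library are available. Lean on these libraries where they do the work, as an engineer would, in place of code of your own. Each camera call takes 0.05 s, during which the arm holds its last target. There are 200 camera calls.

## Working session

There is one attempt and no reset: what is moved stays moved. The work goes in short steps, each a Python script; the robot and the scene stay as the last script left them, time stands still between calls to the robot, and variables do not carry over. Pictures are saved under pics/ and viewed, at most 10 in all, crops included, and the job is handed in when it is done.

```bash
ls; mkdir -p pics; python3 - <<'E'
from plant import bot
import cv2
for n in("top","side"):
    cv2.imwrite(f"pics/{n}0.png",bot.camera(n)[:,:,::-1]); print(n,bot.get_calibration(n))
s=bot.read_state();print(s['t'],s['eef_rot'],s['contact_force'])
E
```

```text
pics
top {'fx': 587.7092664435582, 'fy': 587.7092664435582, 'cx': 323.9232430614162, 'cy': 240.7895834912322, 'distortion': array([-0.17509064,  0.        ,  0.        ,  0.        ,  0.        ]), 'view': array([[ 1.71755037e-02, -9.99852412e-01,  3.94648271e-04,
        -1.97346215e+01],
       [ 9.95023773e-01,  1.71312992e-02,  9.81540060e-02,
        -5.83890602e+02],
       [-9.81462805e-02, -1.29316008e-03,  9.95171159e-01,
        -7.77067023e+02],
       [ 0.00000000e+00,  0.00000000e+00,  0.00000000e+00,
         1.00000000e+00]])}
side {'fx': 566.518508379799, 'fy': 566.518508379799, 'cx': 322.37590782864794, 'cy': 230.63721107176085, 'distortion': array([-0.12950125,  0.        ,  0.        ,  0.        ,  0.        ]), 'view': array([[ 8.85616995e-01, -4.64359940e-01, -7.23768489e-03,
        -5.05659278e+02],
       [ 2.88910812e-01,  5.38668734e-01,  7.91433217e-01,
        -2.45506828e+02],
       [-3.63611167e-01, -7.02997753e-01,  6.11212793e-01,
        -5.76081410e+02],
       [ 0.00000000e+00,  0.00000000e+00,  0.00000000e+00,
         1.00000000e+00]])}
0.1 [ 9.83128470e-01 -1.82914833e-01 -4.52072468e-05  7.56679494e-04] [-0.04516305  0.68666308 -0.69538607]
```

View pics/top0.png

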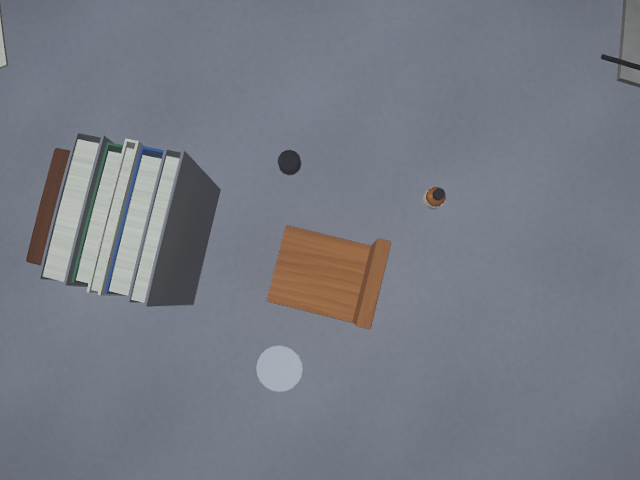

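View pics/side0.png

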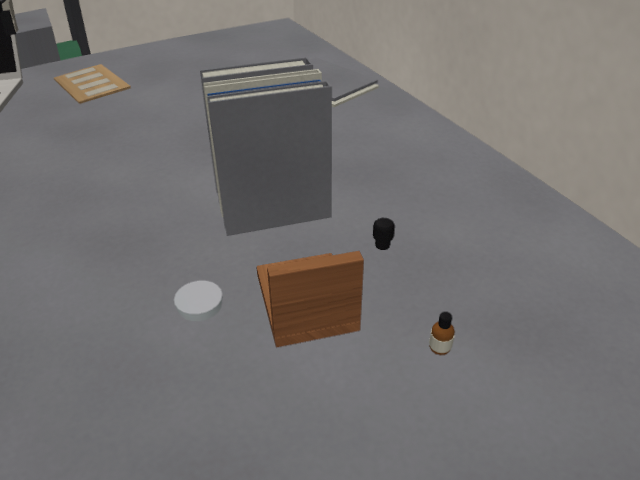

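The top view shows the manuals' end cover with its bench edge at (220,189)-(194,304). The panel is at (286,226), (268,300) and the foot top at (376,239), (390,240), (371,328), (356,323). The dish is at (279,369), the eyepiece at (289,162) and the dropper at (435,198). The side view shows the cover's bottom corners at (228,234) and (332,220), and the heel at (276,345)-(360,331).

```bash
python3 - <<'E'
import cv2
a=cv2.imread("pics/top0.png")[140:340,140:400];b=cv2.imread("pics/side0.png")[200:360,210:390]
cv2.imwrite("pics/c1.png",cv2.resize(a,None,fx=3,fy=3,interpolation=2));cv2.imwrite("pics/c2.png",cv2.resize(b,None,fx=3.7,fy=3.7,interpolation=2))
E
```

```text
(no output)
```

View pics/c1.png

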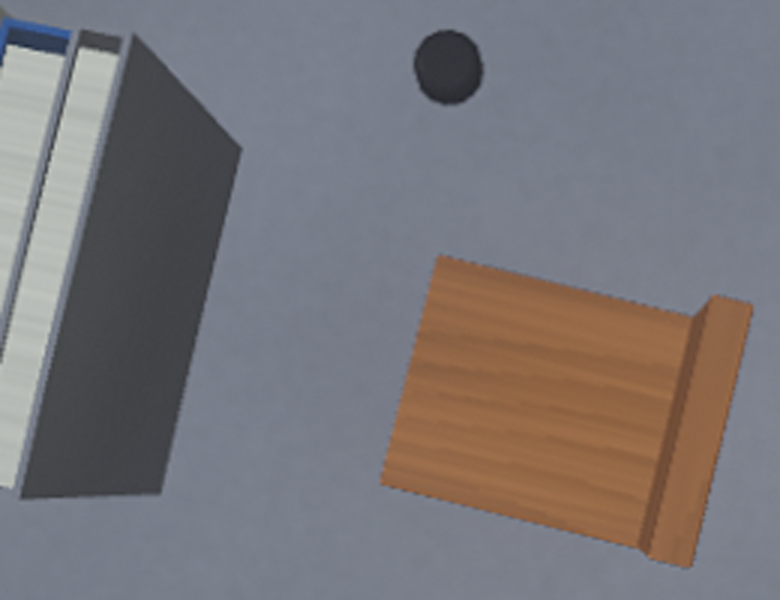

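View pics/c2.png

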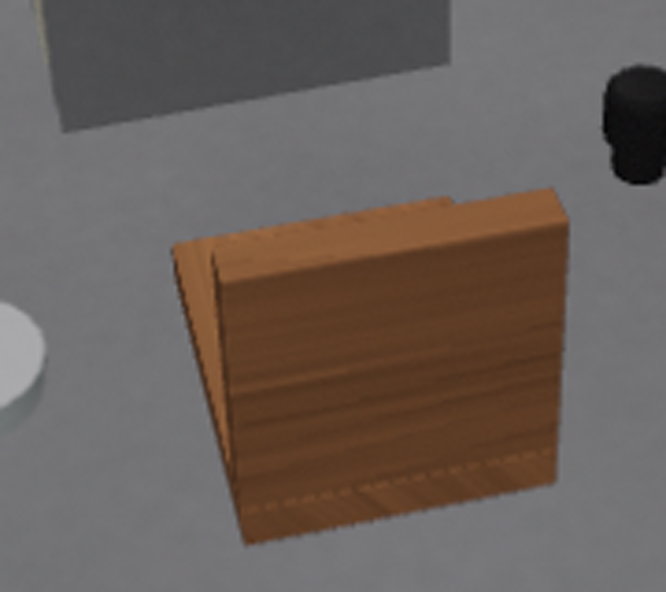

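```bash
cat > h.py <<'E'
from plant import bot
import numpy as np, cv2
from scipy.optimize import least_squares
from scipy.spatial.transform import Rotation as R
K={n:bot.get_calibration(n) for n in("top","side")}
def proj(n,P):
    c=K[n];P=np.atleast_2d(P)@c['view'][:3,:3].T+c['view'][:3,3]
    M=np.array([[c['fx'],0,c['cx']],[0,c['fy'],c['cy']],[0,0,1]])
    return cv2.projectPoints((P*[1,-1,-1]).reshape(-1,1,3),np.zeros(3),np.zeros(3),M,c['distortion'])[0][:,0]
def pose(q,P): return R.from_euler('z',q[2]).apply(P)+[q[0],q[1],0]
def fit(obs,q0):  # obs: (cam, local point, pixel)
    f=lambda q:np.concatenate([proj(n,pose(q,np.array(p,float)))[0]-u for n,p,u in obs])
    r=least_squares(f,q0); return r.x,f(r.x).reshape(-1,2).round(1)
E
python3 - <<'E'
from h import *
T,S="top","side"
m=[(T,(85,0,0),(220.7,189.7)),(T,(-85,0,0),(193.7,304.7)),(T,(85,0,225),(184,151.3)),(T,(-85,0,225),(146.7,306)),(S,(-85,0,0),(227.3,235.7)),(S,(85,0,0),(331.6,217.8))]
b=[(T,(55,140,18),(285.7,225)),(T,(-55,140,18),(267.3,302)),(T,(55,0,120),(391,241)),(T,(-55,0,120),(370.7,329.3)),(T,(55,18,120),(377.3,238.3)),
(S,(-55,0,0),(276.5,347.3)),(S,(55,0,0),(360,330.5)),(S,(-55,0,120),(269.5,276.5)),(S,(55,0,120),(363.5,260)),(S,(55,18,120),(359.5,250.8))]
M,rm=fit(m,[600,200,0]);B,rb=fit(b,[600,0,0]);print(M,rm.tolist(),B,rb.tolist(),sep="\n")
print(pose(-np.r_[0,0,M[2]],(B-M)*[1,1,0]))
for n,z,u in(("dish",16,(279,369)),("eye",44,(289,162)),("drop",58,(437,195))):
    print(n,fit([(T,(0,0,z),u)],[600,0,0])[0][:2])
E
```

```text
[ 5.76223221e+02  1.57202854e+02 -1.98602118e-01]
[[0.1, -0.8], [-0.2, -0.2], [0.5, -1.3], [-0.2, 0.3], [-1.3, 1.0], [-1.0, 0.0]]
[ 5.23184341e+02 -8.02386028e+01 -2.17465918e-01]
[[-0.4, -0.5], [-1.0, -0.5], [0.5, -0.5], [0.4, -0.3], [-0.2, -1.2], [-0.9, 1.5], [-0.1, 0.6], [-0.5, 0.9], [0.1, -0.1], [-0.8, -0.6]]
[  -5.14932221 -243.23867442    0.        ]
dish [407.04690947  49.09861819]
eye [690.12346458  39.92449017]
drop [ 645.5945474  -160.36481839]
```

```bash
cat >> h.py <<'E'
M=np.array([576.2,157.2,-0.1986])
def quat(b,s=1):
    a=b+s*np.pi/2
    return R.from_matrix(np.array([[np.cos(a),np.sin(a),0],[np.sin(a),-np.cos(a),0],[0,0,-1]]).T.T).as_quat()
E
python3 - <<'E'
from h import *
B=np.array([523.2,-80.2,-0.2175])
for s in(1,-1):
    print(s,[None if j is None else np.round(j,2) for j in (bot.solve_ik(p,quat(B[2],s)) for p in (pose(B,[0,60,330]),pose(B,[0,55,105]),pose(B,[0,-75,80]),pose(M,[0,-400,150]),pose(M,[0,-385,9]),pose(M,[0,-129,9])))])
print(bot.solve_ik([242.7,600,330],bot.read_state()['eef_rot']))
E
```

```text
1 [array([ 0.33,  0.08, -0.12,  0.  , -1.37,  2.6 ]), array([ 0.32,  0.25, -0.46,  0.  , -0.87,  2.61]), array([ 0.08,  0.27, -0.5 ,  0.  , -0.81,  2.85]), array([-0.09,  0.22, -0.37,  0.  , -0.98,  3.01]), array([-0.06,  0.39, -0.52,  0.  , -0.65,  2.98]), array([ 0.41,  0.4 , -0.51,  0.  , -0.66,  2.51])]
-1 [array([ 0.33,  0.08, -0.12,  0.  , -1.37, -0.54]), array([ 0.32,  0.25, -0.46,  0.  , -0.87, -0.53]), array([ 0.08,  0.27, -0.5 ,  0.  , -0.81, -0.29]), array([-0.09,  0.22, -0.37,  0.  , -0.98, -0.13]), array([-0.06,  0.39, -0.52,  0.  , -0.65, -0.16]), array([ 0.41,  0.4 , -0.51,  0.  , -0.66, -0.63])]
[ 1.48712825e+00  2.70141538e-01  1.17489429e-01 -2.44254363e-04
 -1.41964093e+00 -2.84196057e-01]
```

```bash
python3 - <<'E'
from h import *
B=np.array([523.2,-80.2,-0.2175]);q=quat(B[2],-1)
bot.line_to([242.7,600,330],250)
bot.move_ptp(pose(B,[0,60,330]),q)
bot.move_gripper(80)
bot.line_to(pose(B,[0,60,150]),200)
bot.line_to(pose(B,[0,60,108]),100)
def rep(k):
    s=bot.read_state();print(k,round(s['t'],2),np.round(s['tcp_pos']),np.round(s['contact_force'],1))
rep('pre')
def at(th,d=108,off=9.5):
    c,s=np.cos(th),np.sin(th); return pose(B,[0,18*c-d*s+off,18*s+d*c])
bot.line_to(at(0,off=12),60);rep(0)
for t in(10,20,30):
    bot.line_to(at(np.radians(t)),40);rep(t)
cv2.imwrite("pics/s1.png",bot.camera("side")[120:400,150:500,::-1])
E
```

```text
pre 5.17 [537. -22. 109.] [ 0.3 -1.3  0.3]
0 5.82 [530. -51. 108.] [0.6 1.1 0.5]
10 6.51 [525. -72. 109.] [-0.   0.7  0.4]
20 7.13 [521. -91. 108.] [ 0.2  0.5 -0.2]
30 7.76 [ 517. -109.  102.] [-0.6  0.3 -0.3]
```

View pics/s1.png

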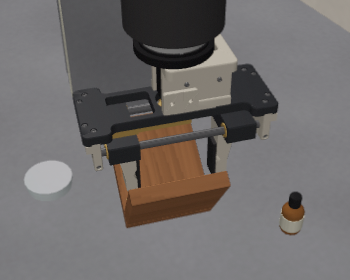

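The view shows the L rolled about 25–30° about its heel with the fingertips inside the foot; heel still around (135,225) in the crop. Continuing past balance.

```bash
python3 - <<'E'
from h import *
B=np.array([523.2,-80.2,-0.2175])
def rep(k):
    s=bot.read_state();print(k,round(s['t'],2),np.round(s['tcp_pos']),np.round(s['contact_force'],1))
def at(th,d=108,off=9.5):
    c,s=np.cos(th),np.sin(th); return pose(B,[0,18*c-d*s+off,18*s+d*c])
for t in(40,48,54):
    bot.line_to(at(np.radians(t)),40);rep(t)
bot.pause(.8);rep('w')
p=bot.read_state()['tcp_pos'];bot.line_to([p[0],p[1],240],150)
for n in("top","side"): cv2.imwrite(f"pics/{n}2.png",bot.camera(n)[:,:,::-1])
a=cv2.imread("pics/side2.png")[200:420,180:460]
cv2.imwrite("pics/c3.png",cv2.resize(a,None,fx=2.5,fy=2.5,interpolation=2))
E
```

```text
40 8.43 [ 513. -125.   94.] [-0.6 -0.2 -0.1]
48 8.97 [ 510. -138.   86.] [-1.   0.   0.8]
54 9.4 [ 508. -146.   78.] [0.1 0.3 0.2]
w 10.2 [ 509. -146.   78.] [-0.6  1.3 -0.2]
```

View pics/c3.png

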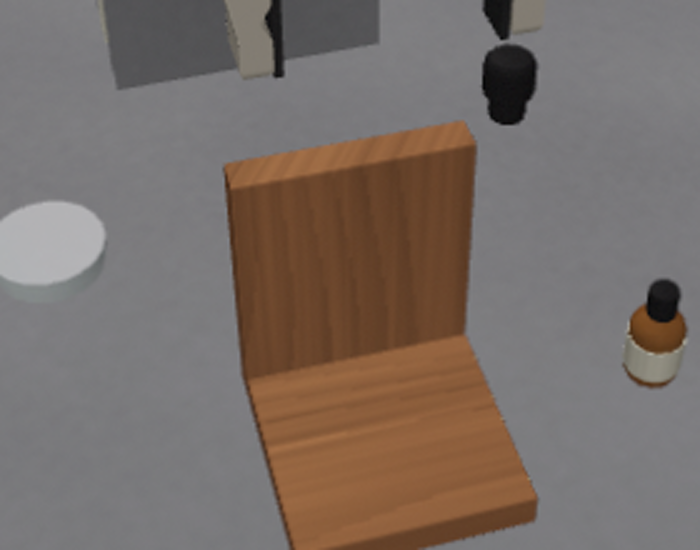

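The bookend stands upright on its foot: panel top (270,266)–(366,249), foot end right corner (395,399) in full-frame pixels; bystanders undisturbed. Measure and push.

```bash
python3 - <<'E'
from h import *
S="side"
o=[(S,(-55,0,140),(270,266.4)),(S,(55,0,140),(366,248.8)),(S,(55,-18,140),(370,256.8)),(S,(-55,-18,140),(272,276)),(S,(55,-120,18),(394.8,398.8)),(S,(55,-18,18),(366,335.2)),(S,(-55,-18,18),(278.4,352)),(S,(-55,-120,18),(296.8,420)),(S,(55,-120,0),(394,408.4))]
Q,r=fit(o,[520,-80,-.2]);print(Q,r.tolist());print(pose([0,0,-M[2]],(Q-M)*[1,1,0]),Q[2]-M[2])
np.save("Q.npy",Q)
E
```

```text
[ 5.23386846e+02 -8.26891929e+01 -2.24258526e-01] [[-1.2, -1.6], [-0.4, -1.1], [0.8, 1.0], [-0.0, -0.4], [0.1, 0.8], [0.1, -2.0], [0.1, -0.8], [0.9, 2.3], [-0.4, 0.7]]
[  -4.44561755 -245.59375122    0.        ] -0.025658526188585662
```

```bash
python3 - <<'E'
from h import *
q=quat(M[2],-1)
u=np.array([-np.sin(M[2]),np.cos(M[2]),0])
P=lambda x,y,z:pose(M,[x,y,z])
def f():
    s=bot.read_state();return -s['contact_force']@u, s
bot.line_to(P(-7.6,-405,220),200,q)
bot.line_to(P(-7.6,-405,60),200)
bot.line_to(P(-7.6,-405,6),80);f0=f()[0]
bot.line_to(P(-7.6,-378,6),60);print('f0',f0,f()[0])
X=lambda y:-7.6+7.6*(y+375)/230
for y in(-360,-340,-300,-220,-150):
    bot.line_to(P(X(y),y,6),60 if y>-340 else 30);F,s=f();print(y,round(F,1),round(s['t'],1),s['contact_force'].round(1))
y=-150
while y<-118:
    y+=2;bot.line_to(P(0,y,6),20);F,s=f();print(y,round(F,1),end='; ')
    if F>16: break
print(s['t'])
for n in("top","side"): cv2.imwrite(f"pics/{n}3.png",bot.camera(n)[:,:,::-1])
a=cv2.imread("pics/top3.png")[140:340,140:400];b=cv2.imread("pics/side3.png")[60:320,170:430]
cv2.imwrite("pics/c4.png",np.hstack([cv2.resize(a,(400,308)),cv2.resize(b,(400,400))[:308]]))
E
```

```text
f0 -0.8993093322707427 0.10453981912429518
-360 0.9 15.3 [ 0.2 -0.9 -0.1]
-340 0.4 16.1 [-0.4 -0.4  0.4]
-300 0.1 16.9 [ 0.  -0.1  0.3]
-220 0.9 18.4 [-0.1 -0.9  0.1]
-150 -0.1 19.7 [ 0.8 -0.  -0.7]
-148 0.3; -146 1.8; -144 1.2; -142 0.1; -140 0.0; -138 0.2; -136 1.0; -134 0.9; -132 1.2; -130 5.8; -128 16.1; 22.475
```

View pics/c4.png

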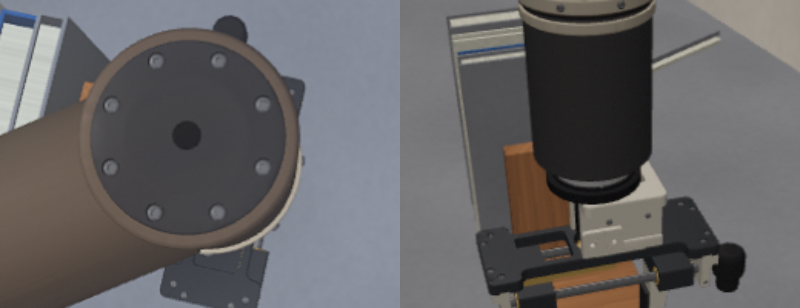

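The panel meets the cover at the expected distance. I'll press a little more to square it, then back off and look.

```bash
python3 - <<'E'
from h import *
u=np.array([-np.sin(M[2]),np.cos(M[2]),0])
P=lambda x,y,z:pose(M,[x,y,z])
for y in(-127,-126):
    bot.line_to(P(0,y,6),15);F=-bot.read_state()['contact_force']@u;print(y,round(F,1))
    if F>24:break
bot.line_to(P(0,-160,6),40);bot.line_to(P(0,-260,6),150);bot.line_to(P(0,-330,300),200)
for n in("top","side"): cv2.imwrite(f"pics/{n}4.png",bot.camera(n)[:,:,::-1])
a=cv2.imread("pics/top4.png")[140:400,140:340];b=cv2.imread("pics/side4.png")[120:320,190:410]
cv2.imwrite("pics/c5.png",cv2.resize(b,None,fx=2.9,fy=2.9,interpolation=2));cv2.imwrite("pics/c6.png",cv2.resize(a,None,fx=2.3,fy=2.3,interpolation=2))
print(bot.read_state()['t'])
E
```

```text
-127 20.5
-126 25.5
26.65
```

View pics/c5.png

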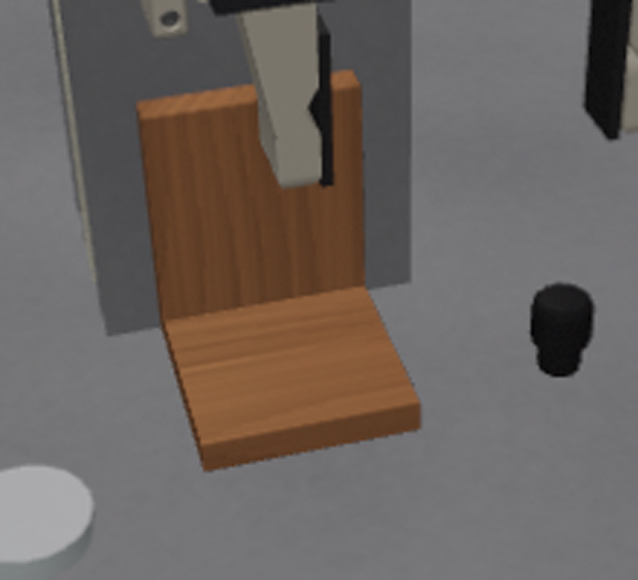

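View pics/c6.png

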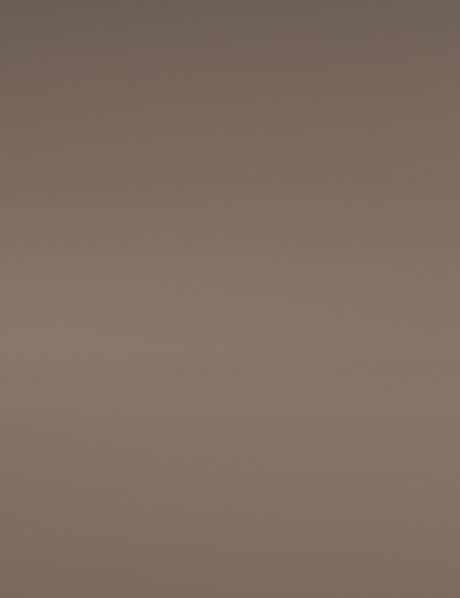

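Side view: bookend upright, foot end edge (261,282)–(334,268), panel against the cover; dish and eyepiece in place. The arm blocked the top view, so I'll move it clear for one last check.

```bash
python3 - <<'E'
from h import *
S="side"
o=[(S,(-55,-120,0),(260.7,282.1)),(S,(55,-120,0),(334.5,267.6)),(S,(-55,-120,18),(259.7,273.8)),(S,(55,-120,18),(334.5,259.7)),(S,(-55,0,140),(237.6,155.5)),(S,(55,0,140),(312.4,144.8)),(S,(-55,-18,18),(246.2,231)),(S,(55,-18,18),(316.2,219.3))]
Q,r=fit(o,[560,150,-.2]);print(Q);print(pose([0,0,-M[2]],(Q-M)*[1,1,0]),Q[2]-M[2])
s=bot.read_state();q=s['eef_rot'];j=s['joint_pos'].copy() if hasattr(s['joint_pos'],'copy') else list(s['joint_pos'])
j[0]-=0.9;bot.move_joints(j)
bot.pause(.3)
a=bot.camera("top")[:,:,::-1];cv2.imwrite("pics/top5.png",a)
cv2.imwrite("pics/c7.png",cv2.resize(a[130:400,130:470],None,fx=2.2,fy=2.2,interpolation=2));print(bot.read_state()['t'])
E
```

```text
[ 5.77600779e+02  1.57021646e+02 -2.07999461e-01]
[1.40843394 0.10152087 0.        ] -0.00939946137397732
28.7083
```

View pics/c7.png

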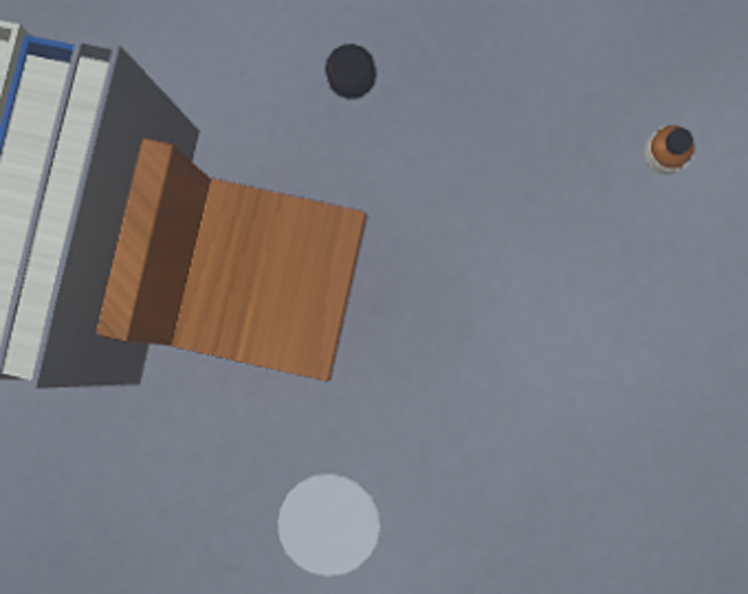

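The top view shows the panel parallel to the cover, its top at (120–160, 140–340) in the crop, and centred. The side-view fit puts it 1 mm off centre and 0 mm from the face. The dish (279,369), eyepiece (289,162) and dropper are unmoved.

```bash
python3 -c "
from plant import bot
print(bot.close_job())"
```

```text
the job is handed in; nothing more can be done
None
```

The job is handed in: the bookend stands upright on its foot, flush against the manuals and about 1 mm off centre, and the dish, eyepiece and dropper bottle are where they were.

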